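Index the inspection table by one hole

ROBOT

A 6-joint arm with a two-finger parallel gripper is mounted at the origin on a cart in front of the work surface, level with it; the furniture and walls round the work are solid. World frame = base frame: x ahead of the robot, y to its left, z up, the work surface at z = 0. Lengths are in m, angles in degrees, forces in N, time in s.
With the tool pointing down it reaches from about 0.35 to 0.875 m from the base axis. Payload 15.5 kg.
Tool frame: the origin (TCP) lies at the very end of the fingers, on their centre line; the grasp point (between the pads) lies r.grasp_offset behind it (r.grasp_offset is the distance from the TCP to the grasp point, in m); z points along the fingers, y is the direction in which the jaws open and shut (so a half turn about z gives the same grasp; the last joint's range is limited). The gripper opens to 85 mm and grips with 20 to 120 N. Pads are 22 mm wide; open, the fingers measure 114 mm over their backs; the gripper's body (76 mm by 85 mm) begins 54 mm behind the grasp point. The pads swing forward as they close: fully open they stand 13 mm farther back than shut.
Start: joints at [-5.472, 28.281, 77.091, -0, 74.628, -5.472], TCP at [0.625, 0, 0.231] pointing down, gripper open.
Joint ranges: [-166.48, 166.48], [-47.26, 123.95], [12.59, 153.08], [-70.14, 250.14], [6.76, 159.57], [-176.63, 176.63]. Speed limits (degrees/s): [108.29, 108.29, 147.25, 172.46, 172.46, 172.46].

INTERFACE

Orientations are given as a 3x3 rotation matrix whose columns are the frame's x, y, z axes.
In Python, from cell import sense, read_camera, r gives the robot as it stands. The module is installed in compiled form; this text tells all that it offers.
- The arm moves only by the tool step_arm, never from a script. Its argument "motion" is a list of rows, each an object of numbers: "grip": the finger opening in mm, from 0 to 85.4; "dx", "dy", "dz": the shift along the world's x, y, z in mm; "rx", "ry", "rz": the turn, a rotation vector about the world's x, y, z in degrees. In form: [{"grip": .., "dx": .., "dy": .., "dz": .., "rx": .., "ry": .., "rz": ..}, ...]. A call has 1 to 20 rows; each row shifts and turns the commanded pose from where the row before left it; what a row does not reach is not made up. A row lasts 1/8 s, in which the tool goes at most 62.5 mm and 10.7 degrees, less where a joint would pass 70% of its speed; a pose out of reach is approached as far as the arm can. A call is refused whole if a number of a shift passes 62.5 or a number of a turn 10.7, either way. A call with a gripper value outside its range is refused whole. The fingers move at their own pace and stop on an object; "squeeze" is the grip in N (left out, the last holds). Time passes only in rows, so rows that do not move let the fingers close. It gives the time, the measured TCP pose, the force and the opening at its end, in the units of the state.
- sense(): the state, without advancing time (a new reading comes with each control period).
- read_camera(name): name is "scene" or "side" or "wrist"; returns a dict with "frame" (480x640x3 uint8, blue, green, red), "vfov" (degrees; the focal length in pixels is half the picture's height over the tangent of half this angle, whatever the lens; pixels are square), "cx", "cy" (the principal point, pixels), "k1" (the pictures are not rectified: a ray, as slopes to the right and down, at radius r is drawn at 1 + k1 r^2 times it, then the intrinsics apply), "rvec" (rotation vector, rad) and "tvec" (3), from world to camera coordinates, as OpenCV has them. Camera axes: x right, y down, z forward; pixel columns grow to the right and rows downward; lengths in m; the calibration is good to about 2 mm. A picture is of the moment at which its call begins. There is no depth.
- r.finish_job(): hands the job in, once; it reports no verdict.
The state is a dict: "time_s": time; "q": joint angles; "qd": joint speeds; "effort": joint torques, N m; "position": TCP position; "tcp_rot": TCP orientation; "wrist_force": force on the tool from outside, world axes, zero at the start; "torque": the same for the moment, N m; "finger_gap": finger opening in m.
Only numpy, scipy, OpenCV 4.12 (cv2) and the standard library are available. Lean on these libraries where they do the work, as an engineer would, in place of code of your own. Each camera call takes 0.05 s, during which the arm holds its last target. There are 200 camera calls.

TASK

Press the spring plunger on the indexing table down with a fingertip and, keeping it pressed, turn the table clockwise (seen from above) by one hole (notch) of its ring, so that the next transceiver module comes in front of the inspection probe. Let the plunger spring fully up into that hole so the table is locked, and move away. Grasp and lift nothing: the modules stay seated in their nests and the things lying round the table stay where they are.

Things in the scene. Friction and masses are not known exactly. Their poses are not given: they have to be found in the camera images.
- index_table (a joint): Turning angle of the table, rad: 0 at the start hole, grows clockwise seen from above; the ring has six holes 1.047 rad (60 degrees) apart, so the next hole is at +1.047. The table is an aluminium disc, 194 mm across, top 40 mm above the worktop, on a vertical axis in a fixed grey round base 250 mm across. It turns with light friction (about 0.06 N m) and stays where it is left; locked, it has about +-0.03 rad of play.
- index_plunger (a joint): How far the plunger is pressed down, m: 0 fully up (locking pin in a hole), 0.012 at the bottom stop. The spring gives about 4 N at 0 and 8 N at 0.012. The table is free once it is pressed 8 mm or more. Let go between holes, the pin rides up against the underside of the ring (about 0.008; the table then needs about 0.16 N m to turn) and snaps up by itself, pulling the table in, when it is within about 0.045 rad of a hole; the pin is round-nosed, 8 mm, the holes 14 mm wide.
- plunger_head (a point): Centre of the top face of the plunger's black round head, 32 mm across and 7 mm thick; it rides with the table at 73 mm from the axis, 60 mm above the worktop when up and 48 mm when fully down. Upright aluminium guard ears stand on the table on both sides of it in the direction of turning: inner faces 31 mm from the head's centre, 28 mm wide, tops 71 mm above the worktop; a finger between them may also push against them to turn the table. z is up.
- plunger_pin (a point): Top of the steel locking pin, 8 mm across, 107 mm from the table axis, straight outward of the plunger head; up, it stands 2 mm above the ring's top.
- table_axis (a point): Point on the table's vertical turning axis, at the height of the table top and ring top (40 mm). Fixed; the base's place and yaw differ from run to run.
- next_hole (a point): The next hole clockwise: centre of an inward-open notch, 14 mm wide, in the fixed steel index ring (195 to 250 mm across, 6 mm thick, top 40 mm above the worktop), 107 mm from the axis. Fixed. The pin must end up in it.
- index_base: Fixed grey round base, 250 mm across, with the index ring on posts. Origin on the turning axis at worktop level. At the start the plunger lies on its -x side; on its +x side the inspection probe, a horizontal black barrel 20 mm across reaching from 104 to 172 mm from the axis, stands up to 63 mm high.
- module_a: Silver transceiver module, 69x14x11 mm, loose, lying in a nest (side walls 7 mm high) on the table, along a radius with its port end outward, the next one, 60 degrees anticlockwise of the probe at the start. Origin at its underside, near the middle, 56 mm from the table axis, 40 mm above the worktop.
- module_b: Silver transceiver module, 69x14x11 mm, loose, lying in a nest (side walls 7 mm high) on the table, along a radius with its port end outward, in front of the probe at the start. Origin at its underside, near the middle, 56 mm from the table axis, 40 mm above the worktop.
- module_c: Silver transceiver module, 69x14x11 mm, loose, lying in a nest (side walls 7 mm high) on the table, along a radius with its port end outward, 60 degrees clockwise of the probe at the start. Origin at its underside, near the middle, 56 mm from the table axis, 40 mm above the worktop.
- nest_a (a point): Point on the table top in the nest of module_a, where that module's origin lies when seated; turns with the table.
- nest_b (a point): Point on the table top in the nest of module_b, where that module's origin lies when seated; turns with the table.
- nest_c (a point): Point on the table top in the nest of module_c, where that module's origin lies when seated; turns with the table.
- cleaner: White pen-like push cleaner, 15x174x15 mm, loose, lying on the worktop beside the base on the robot's side. To be left alone.
- loupe: Small white block-shaped loupe, 30x34x16 mm, loose, on the worktop right of the base. To be left alone.
- spare_module: Transceiver module, 69x14x11 mm, loose, on the worktop behind and right of the base. To be left alone.
- driver: Small screwdriver, 14x145x14 mm, loose, lying on the worktop left of the base. To be left alone.
Mind the look-alikes: they are no part of the job. What is shaped like the module_a but pink or turquoise is not meant.

How it is judged:
By the outcome, as a careful person would: the job done as asked, in the order asked, and still so for the second after the job is handed in, with the robot touching nothing.
It also fails if it takes over 38 s, if anything falls off the work surface, if the arm or the gripper's body presses on something with over 40 N, if the wrist force passes 120 N, or if a joint passes its speed limit or range.

## Working session

There is one attempt and no reset: what is moved stays moved. The work goes in short steps, Python scripts to look and compute and a tool call to move; the robot and the scene stay as the last step left them, time stands still between calls to the robot, and variables do not carry over. Pictures are saved under pics/ and viewed, about 8 in all and at most 12, crops included, and the job is handed in when it is done.

Besides the shell and the picture viewer there is one more tool, called after "Request:" in YAML: its name, and indented under it one key for each argument. step_arm: Moves the arm, as the interface text tells. Its arguments: {"type":"object","properties":{"motion":{"type":"array","items":{"type":"object","properties":{"grip":{"type":"number"},"dx":{"type":"number"},"dy":{"type":"number"},"dz":{"type":"number"},"rx":{"type":"number"},"ry":{"type":"number"},"rz":{"type":"number"}}}},"squeeze":{"type":"number"}},"required":["motion"]}

```bash
mkdir -p pics; cat > h.py <<'E'
import numpy as np, cv2
from cell import sense, read_camera, r
def K(c):
    f=240/np.tan(np.radians(c["vfov"])/2)
    return np.array([[f,0,c["cx"]],[0,f,c["cy"]],[0,0,1.]]),np.array([c["k1"],0,0,0.])
def proj(c,P):
    k,d=K(c); return cv2.projectPoints(np.float64(P).reshape(-1,1,3),np.float64(c["rvec"]),np.float64(c["tvec"]),k,d)[0].reshape(-1,2)
def cast(c,uv,z):
    k,d=K(c); p=cv2.undistortPoints(np.float64(uv).reshape(-1,1,2),k,d).reshape(-1,2)
    R=cv2.Rodrigues(np.float64(c["rvec"]))[0]; o=-R.T@np.float64(c["tvec"]).ravel()
    D=np.c_[p,np.ones(len(p))]@R
    return o+D*((z-o[2])/D[:,2])[:,None]
E
python3 - <<'E'
from h import *
import pickle
cs={n:read_camera(n) for n in("scene","side","wrist")}
pickle.dump(cs,open("c0.pkl","wb"))
for n in cs: cv2.imwrite(f"pics/{n}0.png",cs[n]["frame"])
print(sense()); print(r.grasp_offset)
E
```

```text
{'time_s': 0.15, 'q': array([-5.47169048e+00,  2.83076844e+01,  7.71193018e+01,  1.01524343e-04,
        7.46277970e+01, -5.47222322e+00]), 'qd': array([ 0.00383704, -0.06198934, -0.14219097,  0.07711134,  0.030002  ,
       -0.0389339 ]), 'effort': array([ 4.76028199e-04, -8.82539248e+01, -3.84067369e+01, -1.70366275e-04,
        7.04737889e-03, -2.97315989e-05]), 'position': array([6.24722814e-01, 3.09438877e-05, 2.30824686e-01]), 'tcp_rot': array([[-8.78334669e-06,  9.99999547e-01, -9.51628265e-04],
       [ 9.99999996e-01,  8.87173144e-06,  9.28732112e-05],
       [ 9.28816117e-05, -9.51627445e-04, -9.99999543e-01]]), 'wrist_force': array([-0.92200625,  0.28727249, -0.06648512]), 'torque': array([0.01796825, 0.03141815, 0.00159064]), 'finger_gap': 0.08575149383094098}
0.0187
```

View pics/scene0.png

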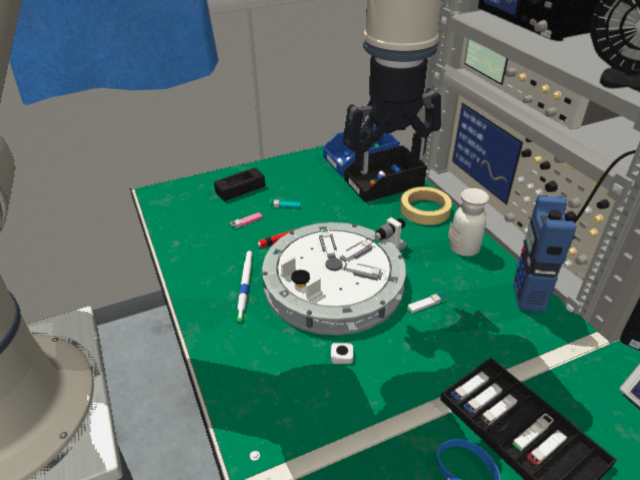

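View pics/wrist0.png

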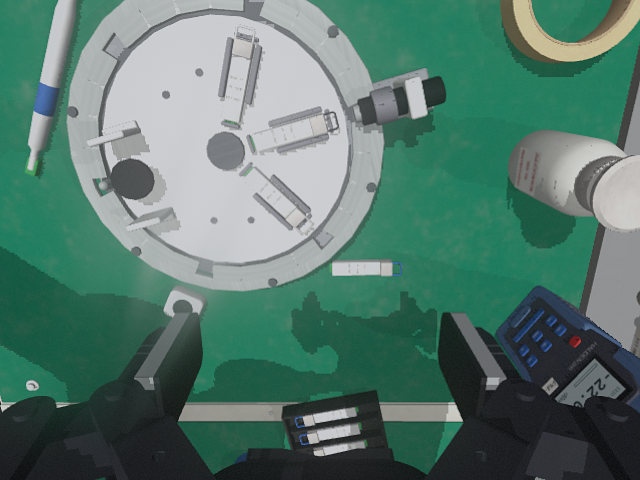

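The plunger candidates in the wrist view are the black disc between two ears at (132,179) and the grey hub disc at (226,151). The black disc fits the description. Module a is at (240,75), and the probe is at (400,100).

```bash
python3 - <<'E'
from h import *
import pickle
c=pickle.load(open("c0.pkl","rb"))["wrist"]; g=cv2.cvtColor(c["frame"],cv2.COLOR_BGR2GRAY)
def blob(x,y,t,w=35):
    m=np.uint8(g[y-w:y+w,x-w:x+w]<t); m=cv2.morphologyEx(m,cv2.MORPH_OPEN,np.ones((9,9)))
    n,l,s,ce=cv2.connectedComponentsWithStats(m); k=l[w,w]; print(s[k]); return ce[k]+[x-w,y-w]
hd=blob(132,179,50); hub=blob(226,151,140)
H=cast(c,hd,.058)[0]; 
print(hd,hub,"head",H)
for z in(.04,.045,.05): A=cast(c,hub,z)[0]; print(z,A,np.linalg.norm((A-H)[:2]))
N=cast(c,[(115,47),(252,5),(323,238),(203,268)],.04);print(N)
A=cast(c,hub,.042)[0]; t=np.linspace(0,2*np.pi,200)
im=c["frame"].copy()
for R,col in((.097,(0,0,255)),(.125,(255,0,0)),(.107,(0,255,255))):
    p=proj(c,np.c_[A[0]+R*np.cos(t),A[1]+R*np.sin(t),0*t+.04]); cv2.polylines(im,[np.int32(p)],True,col,1)
d=(H-A)[:2]; a0=np.arctan2(d[1],d[0]); print("ang",np.degrees(a0))
for k in(0,-60): 
    a=a0+np.radians(k); q=proj(c,[A[0]+.107*np.cos(a),A[1]+.107*np.sin(a),.04])[0]; cv2.circle(im,tuple(np.int32(q)),3,(0,255,0),-1)
cv2.imwrite("pics/ov.png",cv2.resize(im[0:300,40:440],None,fx=2,fy=2))
E
```

```text
[   0    0   70   70 4900]
[  17   17   36   36 1089]
[131.5 178.5] [225.55463728 150.43526171] head [0.48096372 0.01794229 0.058     ]
0.04 [0.55050755 0.03683695 0.04      ] 0.07206491768592167
0.045 [0.55163295 0.03755224 0.045     ] 0.07333954948611755
0.05 [0.55275834 0.03826752 0.05      ] 0.074616238057197
[[ 0.47496     0.11191877  0.04      ]
 [ 0.57684502  0.13957968  0.04      ]
 [ 0.62803367 -0.03694097  0.04      ]
 [ 0.52348761 -0.06492308  0.04      ]]
ang -164.67518833238205
```

View pics/ov.png

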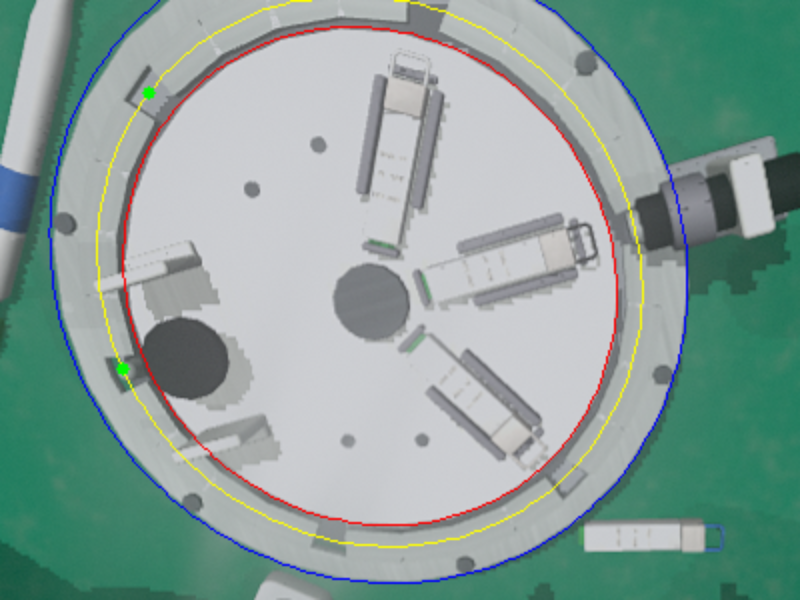

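The circles overlay the table and ring well. Axis ≈ (0.5505, 0.037), head ≈ (0.480, 0.018) at 195.3°, and the next hole falls at 135.3°, which matches the notch at crop pixel (147,93).

Request:
step_arm:
  motion:
    - {"grip": 0,"dx": -36,"dy": 4.4,"rz": 7.65}
    - {"grip": 0,"dx": -36,"dy": 4.4,"rz": 7.65}
    - {"grip": 0,"dx": -36,"dy": 4.4,"dz": -40}
    - {"grip": 0,"dx": -36.5,"dy": 4.5,"dz": -50}
    - {"grip": 0,"dz": -50}
    - {"grip": 0}
    - {"grip": 0}
    - {"grip": 0}

```text
validation failed for argument at $.mo...
```

```bash
python3 - <<'E'
from h import *
c=read_camera("side"); w=read_camera("wrist")
P=[.480,.0177,.06]; u=np.int32(proj(c,P)[0]); print(u,proj(w,P))
im=c["frame"]; x,y=np.clip(u-[100,100],0,[440,280])
cv2.imwrite("pics/s1.png",np.hstack([cv2.resize(im[y:y+200,x:x+200],(400,400)),cv2.resize(w["frame"],(400,300),interpolation=3)[:, :].copy() if 0 else cv2.copyMakeBorder(cv2.resize(w["frame"],(400,300)),0,100,0,0,0)]))
s=sense();print(s["time_s"],s["position"],s["wrist_force"],s["finger_gap"])
E
```

```text
[287 269] [[128.98974961 179.30290473]]
0.25 [6.24852609e-01 2.20251582e-05 2.31007914e-01] [-0.42707311 -0.45310079 -0.06412888] 0.0854052628351739
```

View pics/s1.png

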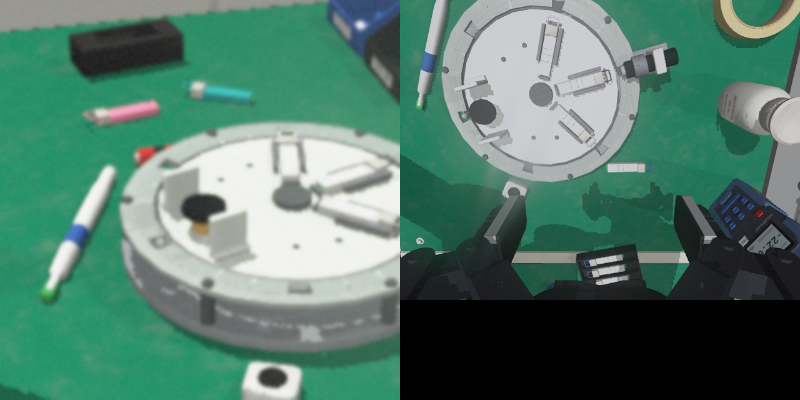

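The move call was refused, so nothing moved. I'll retry with all fields in every row.

Request:
step_arm:
  motion:
    - {"grip": 0,"dx": -36,"dy": 4.5,"dz": 0,"rx": 0,"ry": 0,"rz": 7.6}
    - {"grip": 0,"dx": -36,"dy": 4.5,"dz": 0,"rx": 0,"ry": 0,"rz": 7.7}
    - {"grip": 0,"dx": -36,"dy": 4.5,"dz": -40,"rx": 0,"ry": 0,"rz": 0}
    - {"grip": 0,"dx": -36,"dy": 4.5,"dz": -50,"rx": 0,"ry": 0,"rz": 0}
    - {"grip": 0,"dx": 0,"dy": 0,"dz": -50,"rx": 0,"ry": 0,"rz": 0}
    - {"grip": 0,"dx": 0,"dy": 0,"dz": 0,"rx": 0,"ry": 0,"rz": 0}
    - {"grip": 0,"dx": 0,"dy": 0,"dz": 0,"rx": 0,"ry": 0,"rz": 0}
    - {"grip": 0,"dx": 0,"dy": 0,"dz": 0,"rx": 0,"ry": 0,"rz": 0}
  squeeze: 30

```text
time_s: 1.25
position: [0.4824, 0.0179, 0.093]
tcp_rot: [[-0.264, 0.965, 0.003], [0.965, 0.264, -0.0], [-0.001, 0.003, -1.0]]
wrist_force: [0.1, -0.6, -0.6]
finger_gap: 0.0003
```

```bash
python3 - <<'E'
from h import *
c=read_camera("side"); w=read_camera("wrist")
im=c["frame"]
cv2.imwrite("pics/s2.png",np.hstack([cv2.resize(im[150:350,187:387],(400,400)),cv2.copyMakeBorder(cv2.resize(w["frame"],(400,300)),0,100,0,0,0)]))
s=sense();print(s["time_s"],s["position"],s["wrist_force"],s["finger_gap"])
E
```

```text
1.35 [0.48198436 0.01793095 0.09257812] [-0.36131972 -0.14886756  0.09014522] 0.00013153406958164786
```

View pics/s2.png

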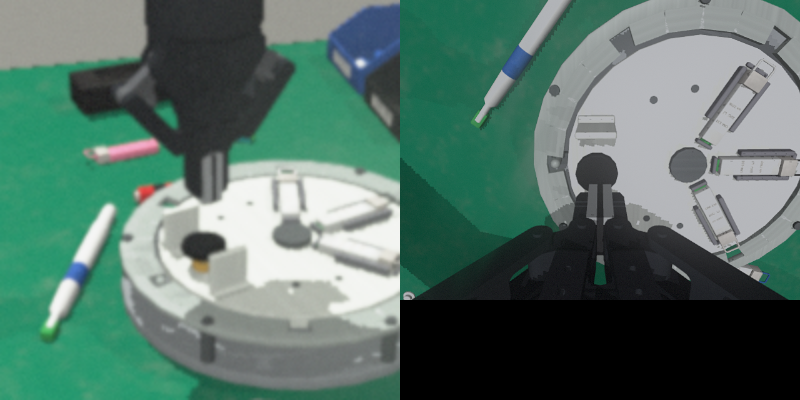

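The fingertip is above the head, and both ears are clear. I'm going down until it touches, then pressing.

Request:
step_arm:
  motion:
    - {"grip": 0,"dx": -1,"dy": 0,"dz": -15,"rx": 0,"ry": 0,"rz": 0}
    - {"grip": 0,"dx": 0,"dy": 0,"dz": -12,"rx": 0,"ry": 0,"rz": 0}
    - {"grip": 0,"dx": 0,"dy": 0,"dz": -5,"rx": 0,"ry": 0,"rz": 0}
    - {"grip": 0,"dx": 0,"dy": 0,"dz": -4,"rx": 0,"ry": 0,"rz": 0}
    - {"grip": 0,"dx": 0,"dy": 0,"dz": 0,"rx": 0,"ry": 0,"rz": 0}
    - {"grip": 0,"dx": 0,"dy": 0,"dz": 0,"rx": 0,"ry": 0,"rz": 0}

```text
time_s: 2.1
position: [0.4799, 0.018, 0.0555]
tcp_rot: [[-0.264, 0.965, -0.0], [0.965, 0.264, -0.0], [-0.0, -0.0, -1.0]]
wrist_force: [-3.2, -0.5, 4.4]
finger_gap: -0.0001
```

Request:
step_arm:
  motion:
    - {"grip": 0,"dx": 0,"dy": 0,"dz": -3,"rx": 0,"ry": 0,"rz": 0}
    - {"grip": 0,"dx": 0,"dy": 0,"dz": -2,"rx": 0,"ry": 0,"rz": 0}
    - {"grip": 0,"dx": 0,"dy": 0,"dz": 0,"rx": 0,"ry": 0,"rz": 0}
    - {"grip": 0,"dx": 0,"dy": 0,"dz": 0,"rx": 0,"ry": 0,"rz": 0}

```text
time_s: 2.6
position: [0.4799, 0.018, 0.0505]
tcp_rot: [[-0.264, 0.965, 0.0], [0.965, 0.264, -0.0], [-0.0, 0.0, -1.0]]
wrist_force: [-1.9, -1.4, 6.3]
finger_gap: 0.0002
```

Request:
step_arm:
  motion:
    - {"grip": 0,"dx": 0,"dy": 0,"dz": -1,"rx": 0,"ry": 0,"rz": 0}
    - {"grip": 0,"dx": -0.7,"dy": 3.1,"dz": 0,"rx": 0,"ry": 0,"rz": -2.5}
    - {"grip": 0,"dx": -0.7,"dy": 3.1,"dz": 0,"rx": 0,"ry": 0,"rz": -2.5}
    - {"grip": 0,"dx": -0.4,"dy": 3.2,"dz": 0,"rx": 0,"ry": 0,"rz": -2.5}
    - {"grip": 0,"dx": -0.4,"dy": 3.1,"dz": 0,"rx": 0,"ry": 0,"rz": -2.5}
    - {"grip": 0,"dx": -0.1,"dy": 3.2,"dz": 0,"rx": 0,"ry": 0,"rz": -2.5}
    - {"grip": 0,"dx": -0.1,"dy": 3.2,"dz": 0,"rx": 0,"ry": 0,"rz": -2.5}
    - {"grip": 0,"dx": 0.1,"dy": 3.2,"dz": 0,"rx": 0,"ry": 0,"rz": -2.5}
    - {"grip": 0,"dx": 0.1,"dy": 3.2,"dz": 0,"rx": 0,"ry": 0,"rz": -2.5}
    - {"grip": 0,"dx": 0,"dy": 0,"dz": 0,"rx": 0,"ry": 0,"rz": 0}

```text
time_s: 3.85
position: [0.4779, 0.0435, 0.0496]
tcp_rot: [[0.083, 0.997, 0.0], [0.997, -0.083, 0.0], [0.0, 0.0, -1.0]]
wrist_force: [-1.5, 0.5, 6.6]
finger_gap: -0.0002
```

```bash
python3 - <<'E'
from h import *
c=read_camera("side"); w=read_camera("wrist")
im=c["frame"]
cv2.imwrite("pics/s3.png",np.hstack([cv2.resize(im[150:350,187:387],(400,400)),cv2.copyMakeBorder(cv2.resize(w["frame"],(400,300)),0,100,0,0,0)]))
s=sense();d=s["position"]-[.5505,.037,0];print(s["time_s"],s["position"],s["wrist_force"],np.degrees(np.arctan2(d[1],d[0])),np.hypot(*d[:2]))
E
```

```text
3.95 [0.4779272  0.04344067 0.04961166] [-1.8078933   0.28590819  6.86162656] 174.92841551430573 0.07285804037644678
```

View pics/s3.png

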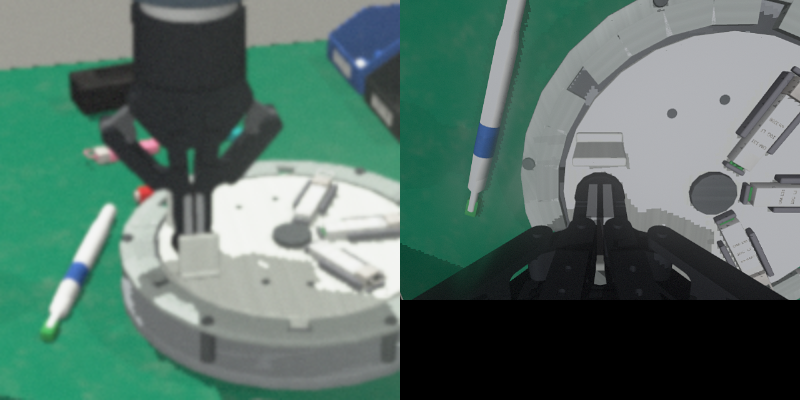

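The table follows the finger without slipping: in the wrist crop the head stays under the tip at about (600,190) and the ear ahead is square to it. I'm continuing the arc.

Request:
step_arm:
  motion:
    - {"grip": 0,"dx": 0.4,"dy": 3.1,"dz": 0,"rx": 0,"ry": 0,"rz": -2.5}
    - {"grip": 0,"dx": 0.4,"dy": 3.1,"dz": 0,"rx": 0,"ry": 0,"rz": -2.5}
    - {"grip": 0,"dx": 0.7,"dy": 3.1,"dz": 0,"rx": 0,"ry": 0,"rz": -2.5}
    - {"grip": 0,"dx": 0.7,"dy": 3.1,"dz": 0,"rx": 0,"ry": 0,"rz": -2.5}
    - {"grip": 0,"dx": 0.9,"dy": 3.0,"dz": 0,"rx": 0,"ry": 0,"rz": -2.5}
    - {"grip": 0,"dx": 1.0,"dy": 3.0,"dz": 0,"rx": 0,"ry": 0,"rz": -2.5}
    - {"grip": 0,"dx": 1.2,"dy": 2.9,"dz": 0,"rx": 0,"ry": 0,"rz": -2.5}
    - {"grip": 0,"dx": 1.2,"dy": 2.9,"dz": 0,"rx": 0,"ry": 0,"rz": -2.5}
    - {"grip": 0,"dx": 1.4,"dy": 2.8,"dz": 0,"rx": 0,"ry": 0,"rz": -2.5}
    - {"grip": 0,"dx": 1.5,"dy": 2.8,"dz": 0,"rx": 0,"ry": 0,"rz": -2.5}
    - {"grip": 0,"dx": 1.7,"dy": 2.7,"dz": 0,"rx": 0,"ry": 0,"rz": -2.5}
    - {"grip": 0,"dx": 1.7,"dy": 2.7,"dz": 0,"rx": 0,"ry": 0,"rz": -2.5}
    - {"grip": 0,"dx": 1.9,"dy": 2.5,"dz": 0,"rx": 0,"ry": 0,"rz": -2.5}
    - {"grip": 0,"dx": 1.9,"dy": 2.5,"dz": 0,"rx": 0,"ry": 0,"rz": -2.5}
    - {"grip": 0,"dx": 2.1,"dy": 2.4,"dz": 0,"rx": 0,"ry": 0,"rz": -2.5}
    - {"grip": 0,"dx": 2.1,"dy": 2.3,"dz": 0,"rx": 0,"ry": 0,"rz": -2.5}
    - {"grip": 0,"dx": 0,"dy": 0,"dz": 0,"rx": 0,"ry": 0,"rz": 0}
    - {"grip": 0,"dx": 0,"dy": 0,"dz": 0,"rx": 0,"ry": 0,"rz": 0}

```text
time_s: 6.2
position: [0.4995, 0.0883, 0.0498]
tcp_rot: [[0.703, 0.711, 0.002], [0.711, -0.703, 0.0], [0.001, 0.001, -1.0]]
wrist_force: [-1.0, 0.8, 7.0]
finger_gap: -0.0001
```

```bash
python3 - <<'E'
from h import *
c=read_camera("side"); w=read_camera("wrist"); s=read_camera("scene")
for n,q in zip("c w s".split(),(c,w,s)): cv2.imwrite(f"pics/raw4{n}.png",q["frame"])
im=w["frame"].copy(); A=np.array([.5505,.037])
# predicted axes of modules for exact 60deg turn: a at 15.3, b at -44.7, c at -104.7 deg
for a in(15.3,-44.7,-104.7):
    v=np.array([np.cos(np.radians(a)),np.sin(np.radians(a))]); p=proj(w,[np.r_[A+v*R,.051] for R in(.02,.09)]); cv2.line(im,*[tuple(map(int,x)) for x in p],(0,0,255),1)
cv2.imwrite("pics/s4.png",cv2.resize(im,(800,600)))
s=sense();d=s["position"]-[.5505,.037,0];print(s["time_s"],s["position"],s["wrist_force"],np.degrees(np.arctan2(d[1],d[0])),np.hypot(*d[:2]))
E
```

```text
6.35 [0.49944232 0.08832083 0.04980389] [-0.17635459  0.55583853  5.96902196] 134.8527303076513 0.07239278034398823
```

View pics/s4.png

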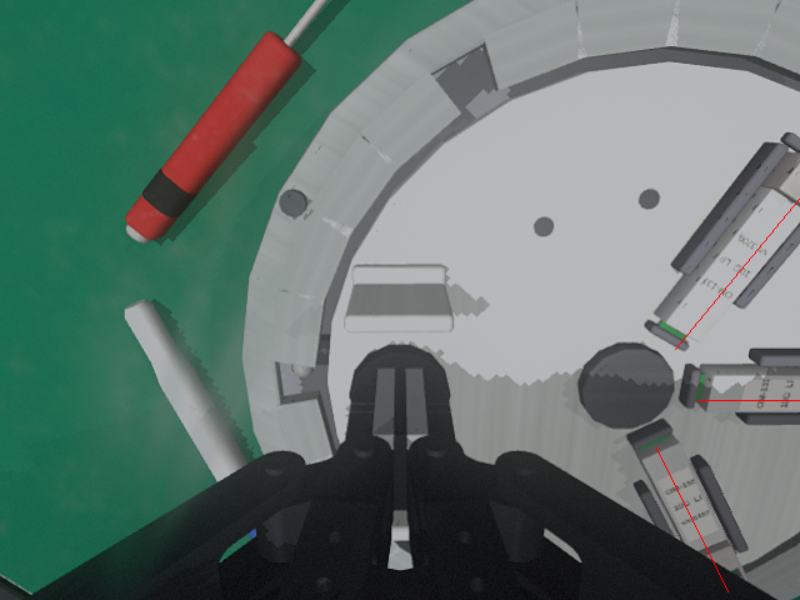

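```bash
python3 - <<'E'
import cv2,numpy as np
w=cv2.imread("pics/raw4w.png")[270:340,200:290]; c=cv2.imread("pics/raw4c.png")[200:300,230:330]
f=lambda i,s:cv2.resize(i,None,fx=s,fy=s,interpolation=2)
a=f(w,5); b=cv2.resize(c,(350,350),interpolation=2)
cv2.imwrite("pics/z.png",np.hstack([a,b]))
E
```

```text
(no output)
```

View pics/z.png

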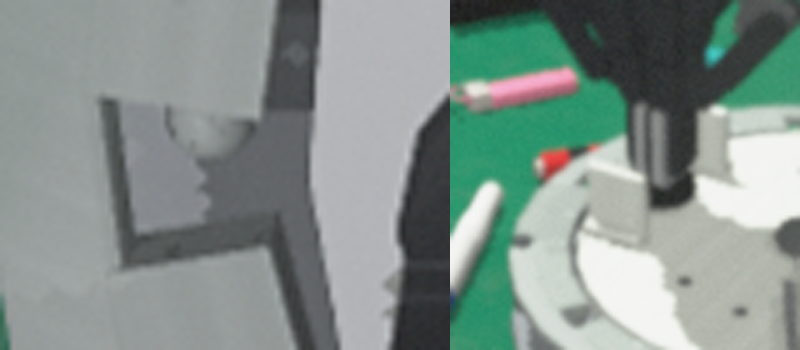

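```bash
python3 - <<'E'
from h import *
w=read_camera("wrist"); g=cv2.cvtColor(w["frame"],cv2.COLOR_BGR2GRAY)
z=lambda x,y:(200+(x+.5)/5-.5,270+(y+.5)/5-.5)
hub=(626.5*.8,384*.8)
print(np.abs(cv2.imread("pics/raw4w.png").astype(int)-w["frame"]).mean())
A=cast(w,hub,.042)[0]; print("hub",A)
def ang(p,zz):
    P=cast(w,[p],zz)[0]; d=P-A; return np.round([np.degrees(np.arctan2(d[1],d[0])),1e3*np.hypot(*d[:2])],2),P
for zz in(.027,.030,.033): print("pin",zz,ang(z(208,116),zz))
L=[z(*p) for p in((101,97),(122,268),(272,245),(262,118))]
for p in L: print("corner",ang(p,.04))
E
```

```text
1.5105707465277778
hub [0.55188788 0.0364733  0.042     ]
pin 0.027 (array([136.01, 108.49]), array([0.4738343 , 0.11182409, 0.027     ]))
pin 0.03 (array([135.19, 107.86]), array([0.47537375, 0.11249048, 0.03      ]))
pin 0.033 (array([134.35, 107.25]), array([0.47691321, 0.11315688, 0.033     ]))
corner (array([131.74, 114.57]), array([0.475617  , 0.12196265, 0.04      ]))
corner (array([139.7 , 114.13]), array([0.46484543, 0.11029923, 0.04      ]))
corner (array([139.01, 101.37]), array([0.47537098, 0.10296375, 0.04      ]))
corner (array([132.35, 101.52]), array([0.48349564, 0.11149888, 0.04      ]))
```

The notch centre is at 135.7° and the pin at about 135.2°±0.8. The capture range is 2.6°, so I'm releasing straight up.

Request:
step_arm:
  motion:
    - {"grip": 0,"dx": 0,"dy": 0,"dz": 2,"rx": 0,"ry": 0,"rz": 0}
    - {"grip": 0,"dx": 0,"dy": 0,"dz": 2,"rx": 0,"ry": 0,"rz": 0}
    - {"grip": 0,"dx": 0,"dy": 0,"dz": 2,"rx": 0,"ry": 0,"rz": 0}
    - {"grip": 0,"dx": 0,"dy": 0,"dz": 3,"rx": 0,"ry": 0,"rz": 0}
    - {"grip": 0,"dx": 0,"dy": 0,"dz": 5,"rx": 0,"ry": 0,"rz": 0}
    - {"grip": 0,"dx": 0,"dy": 0,"dz": 16,"rx": 0,"ry": 0,"rz": 0}
    - {"grip": 0,"dx": 0,"dy": 0,"dz": 40,"rx": 0,"ry": 0,"rz": 0}
    - {"grip": 0,"dx": 0,"dy": 0,"dz": 50,"rx": 0,"ry": 0,"rz": 0}
    - {"grip": 0,"dx": -10,"dy": 10,"dz": 40,"rx": 0,"ry": 0,"rz": 0}
    - {"grip": 0,"dx": 0,"dy": 0,"dz": 0,"rx": 0,"ry": 0,"rz": 0}
    - {"grip": 0,"dx": 0,"dy": 0,"dz": 0,"rx": 0,"ry": 0,"rz": 0}

```text
time_s: 7.78
position: [0.4882, 0.0982, 0.2089]
tcp_rot: [[0.703, 0.711, -0.001], [0.711, -0.703, -0.0], [-0.0, -0.0, -1.0]]
wrist_force: [-0.0, 0.1, 0.6]
finger_gap: -0.0001
```

```bash
python3 - <<'E'
from h import *
w=read_camera("wrist"); c=read_camera("side")
cv2.imwrite("pics/raw5w.png",w["frame"])
u=np.int32(proj(w,[.475,.112,.042])[0]); v=np.int32(proj(c,[.49,.10,.05])[0]); print(u,v)
x,y=np.clip(u-[40,40],0,[560,400]); a=cv2.resize(w["frame"][y:y+80,x:x+80],(400,400),interpolation=2); print(x,y)
x,y=np.clip(v-[50,50],0,[540,380]); b=cv2.resize(c["frame"][y:y+100,x:x+160],(400,250),interpolation=2)
m=cv2.resize(w["frame"],(400,300))
cv2.imwrite("pics/z5.png",np.hstack([a,np.vstack([m,b])[:550][:400] if 0 else cv2.resize(np.vstack([m,b]),(400,400))]))
s=sense();print(s["time_s"],s["position"],s["wrist_force"])
E
```

```text
[295 202] [281 247]
255 162
7.875 [0.48803968 0.09799516 0.20819684] [-0.57620016  0.04250394 -0.08463479]
```

View pics/z5.png

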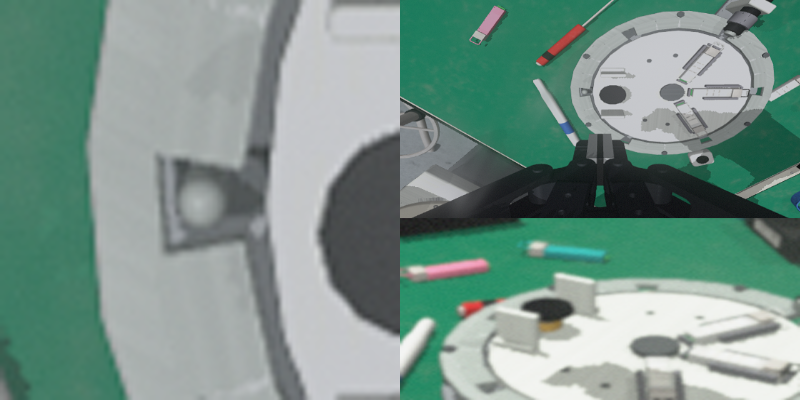

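The pin stands centred in the notch (crop 200,203) with the brass shaft visible under the raised head. Module a now faces the probe, and the modules and loose things look untouched.

```bash
python3 -c "
from cell import r; print(r.finish_job())"
```

```text
the job is handed in; nothing more can be done
None
```

I turned the table clockwise by one hole, let the plunger spring up into that hole, moved away and handed the job in. The hand-in reports no verdict.

- **The press and turn:** I pressed the plunger about 10 mm with the closed fingertip. I carried it round a 60° arc at 73 mm from the axis and released straight up. Pressing force was about 6–7 N, and the clock read about 7.9 s at the last check.
- **Before release:** the notch centre measured at 135.7° and the pin at about 135.2° ± 0.8°, inside the ±2.6° capture range. The fingertip angle from the arm's own readout was 134.9°, which agrees within about 1°.
- **After release:** the pin is centred in the notch and the plunger head looks raised, with its brass shaft showing beneath. I judged its height by eye, not by measurement. In the last pictures module_a faces the probe, the three modules sit in their nests, and the cleaner, driver and loupe look undisturbed. The spare module was not clearly visible in them. The wrist force is about zero.
- **What disagreed:** one move call was refused before anything moved because rows had fields left out. My predicted module lines were also drawn about 4 mm off in one wrist view but parallel to the modules, so I measured pin against notch directly.

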